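# Dock a circuit board in a cam-locked test jig

## Robot

A 6-joint arm with a two-finger parallel gripper is mounted at the origin on the work surface. World frame = base frame: x ahead of the robot, y to its left, z up, the work surface at z = 0. Lengths are in mm, angles in rad, forces in N, time in s.
With the tool pointing down it reaches from about 400 to 925 mm from the base axis. Payload 12.5 kg.
Tool frame: the origin (TCP) lies midway between the tips of the shut fingers; the grasp point (between the pads) lies 19 mm behind it; z points along the fingers, y is the line along which they close (so a half turn about z gives the same grasp; the last joint's range is limited). The gripper opens to 95 mm and grips with 3 to 60 N. Pads are 20 mm wide; open, the fingers measure 119 mm over their backs; the gripper's body (75 mm by 180 mm) begins 59 mm behind the grasp point.
Start: joints at [1.028, 0.491, 1.559, -0, 1.092, -0.106], TCP at [264.388, 566.344, 214.661] pointing down, gripper open.
Joint ranges: [-3.1, 3.1], [-0.84, 2.19], [0.05, 2.79], [-1.13, 4.28], [0.06, 2.93], [-2.69, 2.69]. Speed limits (rad/s): [2.22, 2.22, 2.79, 3.14, 3.14, 3.14].

## Interface

Orientations are given as [roll, pitch, yaw] about the fixed x, y, z axes, in that order (R = Rz(yaw) Ry(pitch) Rx(roll)).
In Python, from cell import env gives the robot as it stands.
- The arm moves only by the tool arm_command, never from a script. Its argument "targets" is a list of rows, each a list of 5 numbers: the shift along the tool's x, y, z in mm, then the turn about the tool's z in degrees, then the opening, from 0 (shut) to 1 (fully open). In form: [[tx, ty, tz, roll, fingers], ...]. A call has 1 to 5 rows; each row is the pose to reach, as a shift and turn from the pose commanded when the call began, along the tool's axes at that moment; what a row does not reach only later rows make up. A row lasts 1/10 s, in which the tool goes at most 50 mm and 8.59 degrees, less where a joint would pass 70% of its speed; a pose out of reach is approached as far as the arm can. A call with a gripper value outside its range is refused whole. The fingers move at their own pace and stop on an object; the grip force is fixed at half the most. Time passes only in rows, so rows that repeat a pose let the fingers close. It gives the time, the measured TCP pose, the force, the opening and the grip force at its end, in the units of the state.
- env.state(): the state, without advancing time (a new reading comes with each control period).
- env.read_camera(name): name is "side" or "top"; returns a dict with "frame" (400x640x3 uint8, red, green, blue), "vertical_fov" (degrees; the focal length in pixels is half the picture's height over the tangent of half this angle, whatever the lens; pixels are square), "cx", "cy" (the principal point, pixels), "k1" (the pictures are not rectified: a ray, as slopes to the right and down, at radius r is drawn at 1 + k1 r^2 times it, then the intrinsics apply), "world_from_camera" (4x4, takes a point from camera to world coordinates). Camera axes: x right, y down, z forward; pixel columns grow to the right and rows downward; lengths in mm; the calibration is good to about 2 mm. A picture is of the moment at which its call begins. There is no depth.
- env.job_done(): hands the job in; it is judged then, once.
The state is a dict: "t": time; "joints": joint angles; "qvel": joint speeds; "tau": joint torques, N m; "eef_pos": TCP position; "tcp_rot": TCP orientation; "ft_force": force on the tool from outside, world axes, zero at the start; "moment": the same for the moment, N m; "opening": opening from 0.0 (shut) to 1.0 (fully open); "grip_force": force on a finger pad.
Only numpy, scipy, OpenCV 4.12 (cv2) and the standard library are available. Lean on these libraries where they do the work, as an engineer would, in place of code of your own. Each camera call takes 0.05 s, during which the arm holds its last target. There are 200 camera calls.

## Task

Dock the circuit board in the test jig: swing the cam lever round to its open stop so that the low side of the cam faces the slide, push the board carriage forward by its upright push plate until it is fully home in the connector, then swing the lever back to the stop it started from so that the cam locks the carriage there. Do it all by pushing with a fingertip or the outside of the fingers: never take the lever or the push plate between the fingers, do not touch or lift the board, and leave everything else on the bench where it is.

Things in the scene. Friction and masses are not known exactly. Their poses are not given: they have to be found in the camera images.
- jig: Fixed test jig: pine plank 270 x 250 x 18 mm, origin at the centre of its underside. x = forward, the way the carriage slides into the black connector; y = left; z up. Yaw within 0.4 rad. In this frame the slide line is y +20 mm, the cam pivot is at x 0, y -58 mm, the connector's mouth at x +60 mm (its top 62 mm above the bench). Bystanders stand on the left strip, y over +88 mm.
- carriage (a joint): Follower slide: aluminium carriage 98 x 84 mm, carrying the board. 0 = fully back (start), 0.051 m = fully home on its end stop, growing along the jig's x. Moves at about 4 N, stays where left. A roller 16 mm in diameter on its right side meets the cam: with the cam locked the carriage stops after about 20 mm, and the cam cannot then be opened until the carriage is drawn back.
- push_face (a point): Centre of the rear face of the carriage's upright aluminium push plate: push here, forward. The plate is 70 mm wide, 8 mm thick, and reaches from 35 mm below this point to 21 mm above it (34 to 90 mm above the bench). The space behind it is free (plank top 18 mm, dark metal base plate top 24 mm above the bench; screw heads to 28 mm). Axes as the jig's.
- cam (a joint): Cam plate with its hand lever, on a vertical pivot. 0 = locked stop: its nose points at the slide (jig +y) and blocks the roller. Grows counter-clockwise seen from above to 1.9 rad = open stop: the nose points back and the low round side faces the slide; the roller passes from about 1.1 rad on. Starts at 0 to 0.15. Turns at about 0.28 N m (4 to 5 N at 60 mm from the pivot) and stays where left.
- cam_pivot (a point): Point on the cam's vertical axis at the height of the middle of the lever bar (57 mm above the bench). The cam below it is 12 mm thick (32 to 44 mm above the bench), its round side 15 mm in radius, its nose reaching 30 mm; the pivot screw rises 10 mm above this point.
- lever_mid (a point): Middle of the steel lever bar, 55 mm from the pivot; bar 14 mm wide, 52 to 62 mm above the bench, 80 mm long from the pivot. x axis: outwards along the lever. Its direction seen from above is jig yaw + 215 degrees (3.752 rad) + cam joint value: back and right when locked, forward and right when open. No bystander stands within 120 mm of the pivot on the lever's side.
- lever_knob (a point): Centre of the black ball knob, 26 mm in diameter, at the lever's end, 85 mm from the pivot and 57 mm above the bench.
- cam_nose (a point): Centre of the rounded nose of the cam plate, on its top face, 22 mm from the pivot; the nose's radius is 8 mm.
- board_mid (a point): Top face centre of the loose green circuit board (84 x 62 x 2.4 mm, with a 50 mm wide contact tongue 16 mm long in front and two black header strips to 11 mm high) that lies in the carriage's pocket and rides with it. Lies 55 mm ahead of push_face and 25 mm below it. Not to be touched.
- xlr_plug: Bystander: dark metal plug, 19 mm diameter, 62 mm high, standing on the plank's left strip. Origin under its centre.
- pot: Bystander: potentiometer with a black knob, 24 mm diameter, 31 mm high, on the plank's left strip. Origin under its centre.
- spool: Bystander: spool of solder, 54 mm diameter, 40 mm high, on the bench to the right of the jig. Origin under its centre.
- screw_jar: Bystander: clear jar with a metal cap, 48 mm diameter, 55 mm high, on the bench to the right of the jig. Origin under its centre.
- screwdriver: Bystander: black screwdriver, 170 mm long, lying on the bench to the left of the jig.
- probe: Bystander: black test probe, 134 mm long, 12 mm thick, lying on the bench to the left of the jig.
Mind the look-alikes: they are no part of the job. What is meant by the part that bears board_mid is not pink or yellow, and is the larger of those in its own colour.

How it is judged:
By the outcome, as a careful person would: the job done as asked, in the order asked, and still so for the second after the job is handed in, with the robot touching nothing.
It also fails if it takes over 67 s, if anything falls off the work surface, if the arm or the gripper's body presses on something with over 40 N, if the wrist force passes 120 N, or if a joint passes its speed limit or range.

## Working session

There is one attempt and no reset: what is moved stays moved. The work goes in short steps, Python scripts to look and compute and a tool call to move; the robot and the scene stay as the last step left them, time stands still between calls to the robot, and variables do not carry over. Pictures are saved under pics/ and viewed, at most 10 in all, crops included, and the job is handed in when it is done.

Besides the shell and the picture viewer there is one more tool, called after "Request:" as name(argument=value, ...), one argument or row to a line, values as JSON. arm_command: Moves the arm, as the interface text tells. Its arguments: {"type":"object","properties":{"targets":{"type":"array","items":{"type":"array","items":{"type":"number"}}}},"required":["targets"]}

```bash
mkdir -p pics; cat > h.py <<'E'
import numpy as np, cv2
from cell import env
def cam(n):
    c=env.read_camera(n); f=200/np.tan(np.radians(c["vertical_fov"]/2)); c["f"]=f
    c["K"]=np.array([[f,0,c["cx"]],[0,f,c["cy"]],[0,0,1.]]); c["D"]=np.array([c["k1"],0,0,0.]); c["T"]=np.array(c["world_from_camera"]); return c
def ray(c,u,v):
    p=cv2.undistortPoints(np.array([[[u,v]]],float),c["K"],c["D"])[0,0]
    return c["T"][:3,3], c["T"][:3,:3]@np.array([p[0],p[1],1])
def onz(c,u,v,z):
    o,d=ray(c,u,v); return o+d*(z-o[2])/d[2]
def proj(c,P):
    Ti=np.linalg.inv(c["T"]); r=cv2.Rodrigues(Ti[:3,:3])[0]
    return cv2.projectPoints(np.array(P,float).reshape(-1,1,3),r,Ti[:3,3],c["K"],c["D"])[0][:,0]
E
python3 - <<'E'
from h import *
for n in("top","side"):
    c=cam(n); cv2.imwrite(f"pics/{n}0.png",c["frame"][:,:,::-1]); print(n,c["f"],c["k1"],c["T"].round(3).tolist())
print(env.state())
E
```

```text
top 479.5854232277865 -0.059824381991139396 [[0.018, -0.982, 0.19, 324.807], [-1.0, -0.019, -0.002, 84.988], [0.005, -0.19, -0.982, 1279.462], [0.0, 0.0, 0.0, 1.0]]
side 505.98137700006725 -0.09134545151091364 [[0.683, -0.451, 0.574, -8.788], [-0.73, -0.403, 0.552, -453.435], [-0.017, -0.796, -0.605, 648.978], [0.0, 0.0, 0.0, 1.0]]
{'t': 0.1, 'joints': array([ 1.02839013e+00,  4.91506574e-01,  1.55939456e+00, -1.60025716e-05,
        1.09167280e+00, -1.05579364e-01]), 'qvel': array([ 0.00211573, -0.00083268, -0.00320575, -0.00048754,  0.00185524,
        0.00015922]), 'tau': array([ 1.16191775e-03, -6.13621473e+01, -2.58609760e+01,  6.92876684e-02,
        4.69959551e-02, -6.89618969e-05]), 'eef_pos': array([264.2783531 , 566.14361064, 214.11356014]), 'tcp_rot': array([-3.14061534e+00, -8.92965912e-05,  2.70477316e+00]), 'ft_force': array([-0.48056253, -0.2684072 ,  0.01087795]), 'moment': array([ 0.01914444, -0.00487204, -0.01745862]), 'grip_force': 0.0, 'opening': 0.9956433001531699}
```

View pics/top0.png

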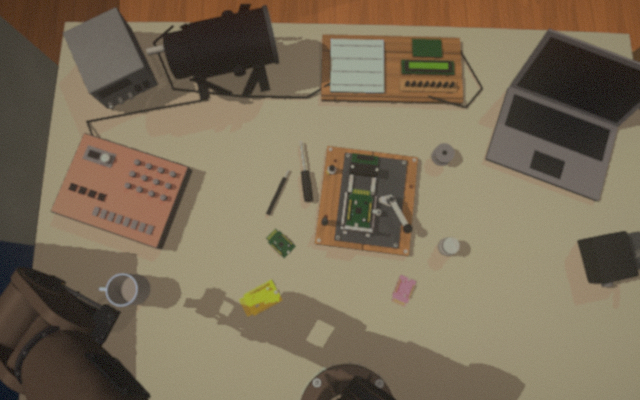

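View pics/side0.png

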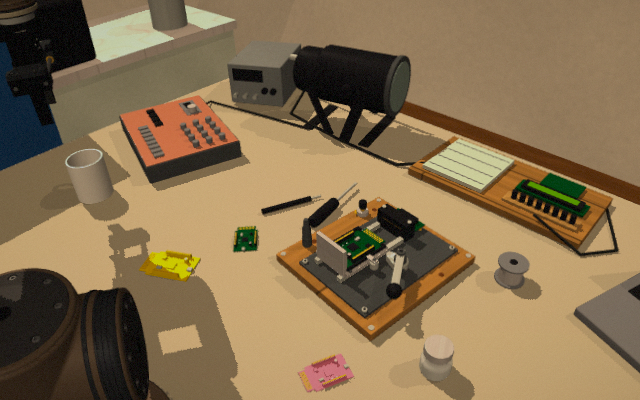

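Candidates for the board (top view): green in the jig (360,208), small green (280,242), yellow (260,298), pink (403,289). By the description I choose the larger green one, in the jig. Next I measure the plank and check it in a close crop.

```bash
cat > m.py <<'E'
from h import *
def measure():
    c=cam("top"); f=c["frame"]; hsv=cv2.cvtColor(f,cv2.COLOR_RGB2HSV)
    m=((hsv[...,0]<20)&(hsv[...,1]>100)&(hsv[...,2]>60)).astype(np.uint8)
    m[:140]=0;m[265:]=0;m[:,:305]=0;m[:,425:]=0
    m=cv2.morphologyEx(m,cv2.MORPH_OPEN,np.ones((2,2)))
    ys,xs=np.nonzero(m)
    P=np.array([onz(c,u,v,18)[:2] for u,v in zip(xs,ys)],np.float32)
    return c,m,cv2.minAreaRect(P)
if __name__=="__main__":
    c,m,r=measure(); print(r); print(proj(c,[[*p,18] for p in cv2.boxPoints(r)]).round(1).tolist())
    a=cv2.resize(c["frame"][140:265,305:425,::-1],None,fx=4.6,fy=4.6,interpolation=cv2.INTER_CUBIC)
    s=cam("side"); b=cv2.resize(s["frame"][190:340,270:480,::-1],None,fx=2.8,fy=2.8,interpolation=cv2.INTER_CUBIC)
    cv2.imwrite("pics/crop_top.png",np.clip(a*1.3,0,255).astype(np.uint8)); cv2.imwrite("pics/crop_side.png",b)
    cv2.imwrite("pics/mask.png",m*255)
E
python3 m.py
```

```text
((545.1871948242188, -49.79541015625), (249.9017791748047, 269.0086975097656), 83.6008529663086)
[[409.5, 256.5], [418.8, 157.9], [327.9, 146.3], [315.0, 244.3]]
```

View pics/crop_top.png

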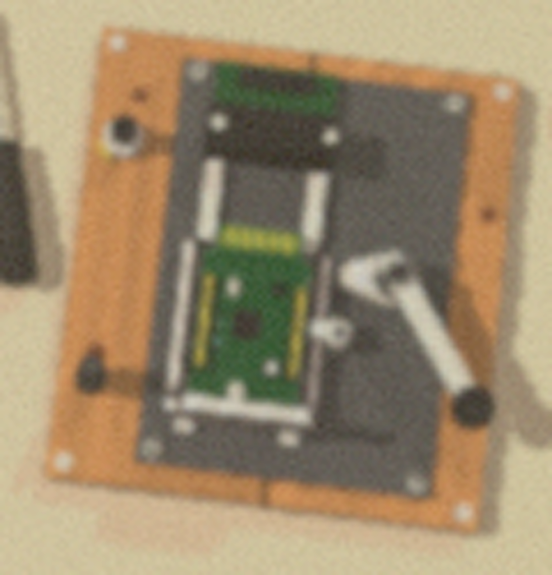

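View pics/crop_side.png

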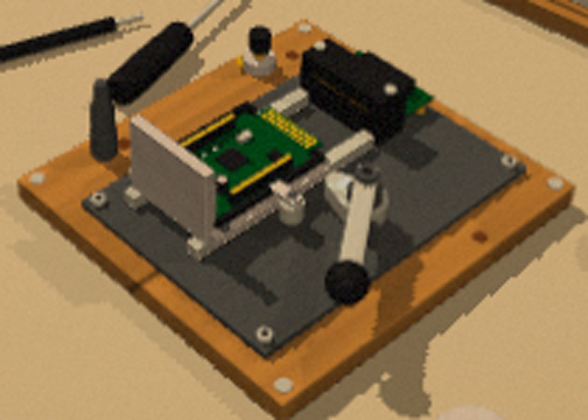

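The crops show the larger green board in the carriage, so the choice is confirmed. The lever points back and right, with the knob at about top (407.8,228) and side (394,291). The plank rectangle measures 250 x 269 mm, which fits. Next I check the knob and plate against the jig frame.

```bash
python3 - <<'E'
from m import *
c,m,r=measure(); s=cam("side")
yaw=np.radians(r[2]-90); C=np.array(r[0]); R=np.array([[np.cos(yaw),-np.sin(yaw)],[np.sin(yaw),np.cos(yaw)]])
J=lambda p:R.T@(np.array(p)[:2]-C)
print("yaw",yaw,"C",C)
k1=J(onz(c,407.8,228,57));k2=J(onz(s,393.9,290.7,57));print("knob",k1,k2)
for k in(k1,k2):
    d=k-[0,-58]; print(" r",np.hypot(*d),"cam",np.degrees(np.arctan2(d[1],d[0]))%360-215)
for p in [(317.5,232.1),(346,255)]: print("plate top",J(onz(s,*p,90)))
print("plate top-view",[J(onz(c,u/4.6+305,v/4.6+140,90)) for u,v in[(165,408),(310,424)]])
print("pivot",J(onz(c,398/4.6+305,275/4.6+140,67)),J(onz(s,368/2.8+270,170/2.8+190,67)))
print("roller",J(onz(c,334/4.6+305,331/4.6+140,50)))
for n,q in dict(start=(-68,-64),behind=(-125,20)).items(): print(n,C+R@q)
E
```

```text
yaw -0.11056086633853057 C [545.20153809 -50.05502319]
knob [ -65.78379515 -106.00103504] [ -67.07429032 -107.29306296]
 r 81.43467977176064 cam 1.1174334712804352
 r 83.2392123849786 cam 1.312258913670405
plate top [-89.2051607   53.29060221]
plate top [-91.79599404 -21.45697945]
plate top-view [array([-93.44192284,  65.52835416]), array([-92.00490115, -13.37663124])]
pivot [ 3.59077008e-02 -5.56637164e+01] [  2.81523449 -58.31899139]
roller [-33.24292472 -25.29525883]
start [ 470.55523224 -106.16143123]
behind [423.17145695 -16.38516577]
```

The measurements agree: yaw is −0.11, the cam is at about 0.02 rad, and the push face is at jig x −91. Now I shut the fingers, align the tool with the jig (tool x = −jig x, tool y = +jig y) and go over to the space behind the lever.

Request:
arm_command(
  targets=[
    [0,0,0,-8,0],
    [0,0,0,-16,0],
    [0,0,0,-18.7,0],
    [0,0,0,-18.7,0],
  ],
)

```text
t: 0.7
eef_pos: [264.4, 566.3, 214.6]
tcp_rot: [3.142, -0.0, 3.032]
ft_force: [-0.1, -0.0, 1.0]
opening: 0.721
grip_force: 0.0
```

Request:
arm_command(
  targets=[
    [-35,-35,0,0,0],
    [-70,-70,0,0,0],
    [-105,-105,0,0,0],
    [-140,-140,0,0,0],
    [-140,-140,0,0,0],
  ],
)

```text
t: 1.2
eef_pos: [391.1, 408.1, 214.8]
tcp_rot: [-3.141, 0.001, 3.025]
ft_force: [-0.6, 1.3, 0.6]
opening: 0.302
grip_force: 0.0
```

Request:
arm_command(
  targets=[
    [-30,-40,0,0,0],
    [-60,-80,0,0,0],
    [-90,-120,0,0,0],
    [-137,-160,0,0,0],
    [-137,-160,0,0,0],
  ],
)

```text
t: 1.7
eef_pos: [509.1, 234.9, 214.7]
tcp_rot: [3.142, 0.001, 3.026]
ft_force: [-0.9, 1.2, 0.1]
opening: 0.005
grip_force: 0.0
```

Request:
arm_command(
  targets=[
    [0,-45,0,0,0],
    [0,-90,0,0,0],
    [0,-135,0,0,0],
    [0,-170,0,0,0],
    [0,-170,0,0,0],
  ],
)

```text
t: 2.2
eef_pos: [487.4, 66.5, 214.8]
tcp_rot: [-3.141, -0.0, 3.027]
ft_force: [0.9, 0.3, -0.8]
opening: 0.007
grip_force: 0.0
```

Request:
arm_command(
  targets=[
    [0,-45,0,0,0],
    [0,-90,0,0,0],
    [0,-135,0,0,0],
    [0,-174,0,0,0],
    [0,-174,0,0,0],
  ],
)

```text
t: 2.7
eef_pos: [469.0, -106.5, 214.6]
tcp_rot: [-3.141, 0.0, 3.027]
ft_force: [0.7, 0.5, -0.4]
opening: 0.003
grip_force: 0.0
```

```bash
cat >> h.py <<'E'
YAW=-0.1106; C=np.array([545.2,-50.05]); c_,s_=np.cos(YAW),np.sin(YAW); R=np.array([[c_,-s_],[s_,c_]])
def st():
    s=env.state(); print("t",round(s["t"],2),"jig",(R.T@(s["eef_pos"][:2]-C)).round(1),"z",s["eef_pos"][2].round(1),"rot",s["tcp_rot"].round(3),"Fjig",(R.T@s["ft_force"][:2]).round(1),s["ft_force"][2].round(1),"op",round(s["opening"],2))
E
python3 -c "from h import *; st()"
```

```text
t 2.7 jig [-69.5 -64.5] z 214.6 rot [-3.141  0.     3.027] Fjig [0.7 0.5] -0.4 op 0.0
```

Request:
arm_command(
  targets=[
    [0,1,40,0,0],
    [0,1,80,0,0],
    [0,1,115,0,0],
    [0,1,135,0,0],
    [0,1,135,0,0],
  ],
)

```text
t: 3.2
eef_pos: [468.2, -101.3, 77.5]
tcp_rot: [3.14, -0.004, 3.032]
ft_force: [0.5, 0.0, 0.3]
opening: 0.008
grip_force: 0.0
```

Request:
arm_command(
  targets=[
    [0,0,8,0,0],
    [0,0,16,0,0],
    [0,0,24,0,0],
    [0,0,31,0,0],
    [0,0,31,0,0],
  ],
)

```text
t: 3.7
eef_pos: [468.6, -103.2, 48.0]
tcp_rot: [3.141, -0.001, 3.031]
ft_force: [-0.3, -0.1, -0.2]
opening: 0.007
grip_force: 0.0
```

```bash
cat >> h.py <<'E'
def side(n):
    s=cam("side"); cv2.imwrite(f"pics/{n}.png",cv2.resize(s["frame"][150:350,250:500,::-1],None,fx=2.4,fy=2.4,interpolation=cv2.INTER_CUBIC))
E
python3 -c "
from h import *
st(); side('a1')"
```

```text
t 3.7 jig [-70.3 -61.3] z 48.0 rot [ 3.141e+00 -1.000e-03  3.031e+00] Fjig [-0.3 -0.1] -0.2 op 0.01
```

View pics/a1.png

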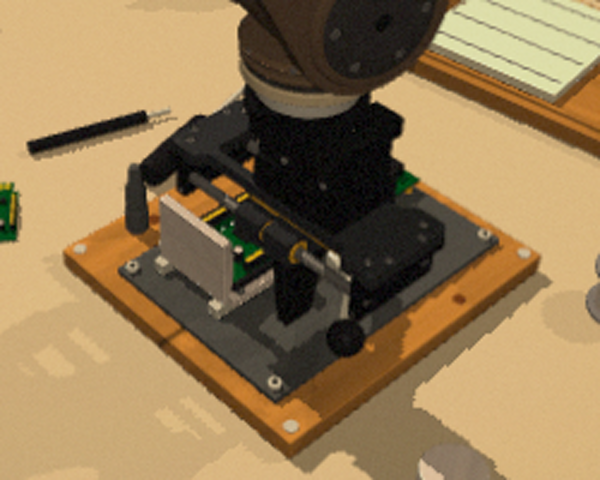

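The finger (crop pixel 293,300) stands between the push plate and the lever and touches nothing. Next I work out the arc waypoints.

```bash
cat >> h.py <<'E'
def arc(angs,sgn,r=60,extra=0):
    out=[]
    for a in np.radians(angs):
        t=np.array([-np.sin(a),np.cos(a)]); u=np.array([np.cos(a),np.sin(a)])
        d=7+10*abs(t[0])+12*abs(t[1])+extra
        out.append(np.array([0,-58])+r*u+sgn*d*t)
    return np.array(out)
E
python3 - <<'E'
from h import *
a=[216]+list(range(222,325,6))+[324]
P=arc(a,-1); p0=np.array([-70.3,-61.3])
for x,p in zip(a,P): print(x,p.round(1),"tool",np.round([-(p-p0)[0],(p-p0)[1]],1))
E
```

```text
216 [-61.8 -75. ] tool [ -8.5 -13.7]
222 [-59.7 -81.3] tool [-10.6 -20. ]
228 [-56.8 -87.6] tool [-13.5 -26.3]
234 [-53.2 -93.5] tool [-17.1 -32.2]
240 [-48.8 -99.1] tool [-21.5 -37.8]
246 [ -43.6 -104.3] tool [-26.7 -43. ]
252 [ -37.8 -108.8] tool [-32.5 -47.5]
258 [ -31.3 -112.7] tool [-39.  -51.4]
264 [ -24.4 -115.8] tool [-45.9 -54.5]
270 [ -17. -118.] tool [-53.3 -56.7]
276 [ -11.8 -119.6] tool [-58.5 -58.3]
282 [  -6.4 -120.7] tool [-63.9 -59.4]
288 [  -0.7 -121.3] tool [-69.6 -60. ]
294 [   5.2 -121.4] tool [-75.5 -60.1]
300 [  11.2 -120.8] tool [-81.5 -59.5]
306 [  17.4 -119.6] tool [-87.7 -58.3]
312 [  23.5 -117.6] tool [-93.8 -56.3]
318 [  29.5 -114.9] tool [-99.8 -53.6]
324 [  35.3 -111.5] tool [-105.6  -50.2]
324 [  35.3 -111.5] tool [-105.6  -50.2]
```

Request:
arm_command(
  targets=[
    [-8.5,-13.5,0,0,0],
    [-10.5,-20,0,0,0],
    [-13.5,-26.5,0,0,0],
    [-17,-32,0,0,0],
    [-21.5,-38,0,0,0],
  ],
)

```text
t: 4.25
eef_pos: [485.7, -143.7, 48.7]
tcp_rot: [3.141, -0.001, 3.031]
ft_force: [-1.7, 5.3, 0.1]
opening: 0.006
grip_force: 2.4
```

Request:
arm_command(
  targets=[
    [-5,-5,0,0,0],
    [-11,-9.5,0,0,0],
    [-17.5,-13.5,0,0,0],
    [-24.5,-16.5,0,0,0],
    [-32,-19,0,0,0],
  ],
)

```text
t: 4.75
eef_pos: [514.9, -166.0, 48.5]
tcp_rot: [3.14, -0.003, 3.03]
ft_force: [-3.5, 3.8, 0.3]
opening: 0.003
grip_force: 2.3
```

Request:
arm_command(
  targets=[
    [-5,-1.5,0,0,0],
    [-10.5,-2.5,0,0,0],
    [-16,-3,0,0,0],
    [-22,-3,0,0,0],
    [-28,-2.5,0,0,0],
  ],
)

```text
t: 5.25
eef_pos: [542.1, -171.6, 48.4]
tcp_rot: [3.141, -0.003, 3.031]
ft_force: [-6.2, 2.1, 0.6]
opening: 0.005
grip_force: 2.4
```

```bash
python3 -c "
from h import *
st(); side('a2')"
```

```text
t 5.25 jig [  10.4 -121.1] z 48.4 rot [ 3.141e+00 -3.000e-03  3.031e+00] Fjig [-6.4  1.4] 0.6 op 0.01
```

View pics/a2.png

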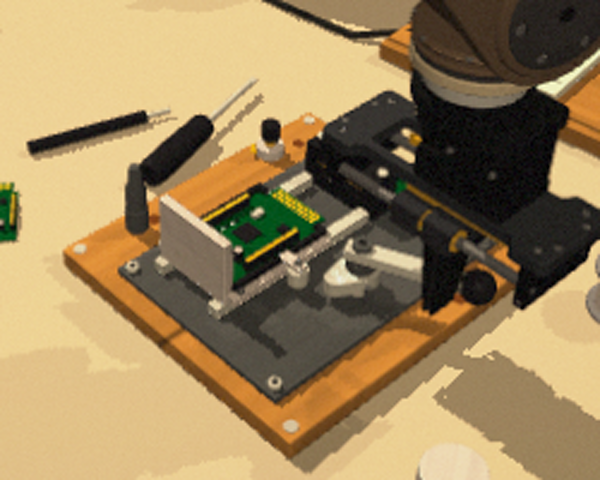

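The lever has swung past 80°, with the finger behind it (crop pixel 440,270) and the nose pointing back. I continue to the open stop.

Request:
arm_command(
  targets=[
    [-6,1.2,0,0,0],
    [-12.3,3.2,0,0,0],
    [-18.3,5.9,0,0,0],
    [-24,9.3,0,0,0],
    [-26,10.5,0,0,0],
  ],
)

```text
t: 5.8
eef_pos: [569.8, -164.2, 48.5]
tcp_rot: [3.141, -0.002, 3.031]
ft_force: [-4.7, -0.6, 1.1]
opening: 0.002
grip_force: 2.1
```

Request:
arm_command(
  targets=[
    [-1.5,1,0,0,0],
    [-1.5,1,0,0,0],
  ],
)

```text
t: 6.0
eef_pos: [571.4, -163.4, 48.6]
tcp_rot: [3.142, -0.001, 3.031]
ft_force: [-4.3, -1.0, -0.3]
opening: 0.004
grip_force: 1.7
```

Request:
arm_command(
  targets=[
    [-1.2,1,0,0,0],
    [-2.4,2,0,0,0],
    [-2.4,2,0,0,0],
  ],
)

```text
t: 6.3
eef_pos: [574.1, -161.6, 48.6]
tcp_rot: [3.142, -0.001, 3.031]
ft_force: [-5.3, -0.7, 0.3]
opening: 0.006
grip_force: 1.9
```

Request:
arm_command(
  targets=[
    [-1.2,1,0,0,0],
    [-2.4,2,0,0,0],
    [-2.4,2,0,0,0],
  ],
)

```text
t: 6.6
eef_pos: [575.2, -160.5, 48.4]
tcp_rot: [-3.141, -0.004, 3.031]
ft_force: [-14.1, -7.6, 3.1]
opening: 0.004
grip_force: 7.7
```

```bash
python3 -c "
from h import *
st()"
```

```text
t 6.6 jig [  42.  -106.4] z 48.4 rot [-3.141 -0.004  3.031] Fjig [-13.1  -9.1] 3.1 op 0.0
```

The open stop is reached (about 16 N). I back off, raise, and go behind the push plate.

Request:
arm_command(
  targets=[
    [14,-9,0,0,0],
    [28,-18,0,0,0],
    [28,-18,-40,0,0],
    [28,-18,-85,0,0],
    [28,-18,-110,0,0],
  ],
)

```text
t: 7.1
eef_pos: [548.6, -175.2, 162.2]
tcp_rot: [-3.14, 0.005, 3.031]
ft_force: [0.8, 0.3, -0.9]
opening: 0.009
grip_force: 0.0
```

Request:
arm_command(
  targets=[
    [34,34,0,0,0],
    [68,70,0,0,0],
    [102,105,0,0,0],
    [137,143,0,0,0],
    [137,143,0,0,0],
  ],
)

```text
t: 7.6
eef_pos: [424.0, -14.2, 159.1]
tcp_rot: [3.141, 0.0, 3.034]
ft_force: [-0.0, -0.6, -0.0]
opening: 0.005
grip_force: 0.0
```

```bash
python3 -c "
from h import *
st(); side('a3')"
```

```text
t 7.6 jig [-124.4   22.2] z 159.1 rot [3.141 0.    3.034] Fjig [ 0.  -0.6] -0.0 op 0.0
```

View pics/a3.png

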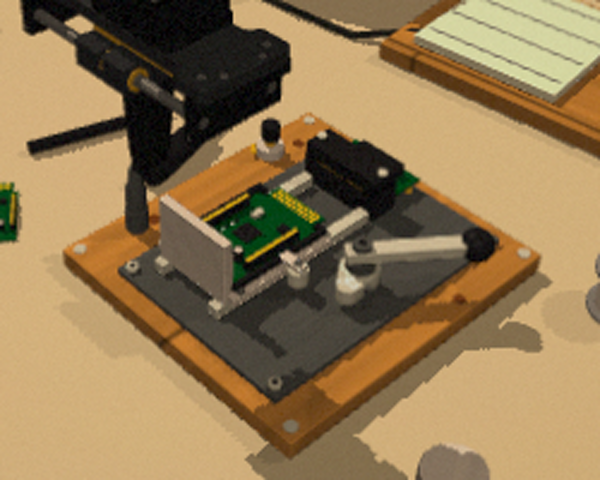

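The lever is at the open stop (knob at 480,243), the nose points back, and the finger is above the space behind the plate. I descend and push.

Request:
arm_command(
  targets=[
    [0,-2,35,0,0],
    [0,-2,70,0,0],
    [0,-2,95,0,0],
    [0,-2,104,0,0],
    [0,-2,104,0,0],
  ],
)

```text
t: 8.15
eef_pos: [427.2, -19.6, 54.0]
tcp_rot: [3.141, -0.001, 3.03]
ft_force: [0.7, -1.1, 0.3]
opening: 0.005
grip_force: 0.0
```

Request:
arm_command(
  targets=[
    [-8,0,0,0,0],
    [-14,0,0,0,0],
    [-20,0,0,0,0],
    [-26,0,0,0,0],
    [-30,0,0,0,0],
  ],
)

```text
t: 8.65
eef_pos: [456.8, -22.4, 55.0]
tcp_rot: [3.142, -0.0, 3.031]
ft_force: [-4.4, -0.5, 3.6]
opening: 0.006
grip_force: 2.2
```

Request:
arm_command(
  targets=[
    [-6,0,0,0,0],
    [-12,0,0,0,0],
    [-18,0,0,0,0],
    [-24,0,0,0,0],
    [-30,0,0,0,0],
  ],
)

```text
t: 9.15
eef_pos: [486.7, -25.7, 54.6]
tcp_rot: [3.141, -0.0, 3.031]
ft_force: [-3.5, 0.1, 4.8]
opening: 0.004
grip_force: 2.4
```

```bash
python3 -c "
from h import *
st()"
```

```text
t 9.15 jig [-60.8  17.7] z 54.6 rot [ 3.141 -0.     3.031] Fjig [-3.5 -0.2] 4.8 op 0.0
```

Request:
arm_command(
  targets=[
    [-3,0,0,0,0],
    [-5,0,0,0,0],
    [-7,0,0,0,0],
    [-8,0,0,0,0],
    [-8,0,0,0,0],
  ],
)

```text
t: 9.65
eef_pos: [494.4, -26.6, 54.6]
tcp_rot: [3.142, 0.0, 3.031]
ft_force: [-2.3, 0.3, 0.9]
opening: 0.003
grip_force: 1.2
```

Request:
arm_command(
  targets=[
    [-1,0,0,0,0],
    [-2,0,0,0,0],
    [-3,0,0,0,0],
    [-3,0,0,0,0],
  ],
)

```text
t: 10.05
eef_pos: [495.9, -26.7, 54.6]
tcp_rot: [3.141, -0.003, 3.031]
ft_force: [-11.3, -0.3, 7.0]
opening: 0.005
grip_force: 5.1
```

```bash
python3 -c "
from h import *
st()"
```

```text
t 10.05 jig [-51.6  17.7] z 54.6 rot [ 3.141e+00 -3.000e-03  3.031e+00] Fjig [-11.2  -1.5] 7.0 op 0.0
```

Request:
arm_command(
  targets=[
    [-1,0,0,0,0],
    [-2,0,0,0,0],
    [-2,0,0,0,0],
    [-2,0,0,0,0],
  ],
)

```text
t: 10.45
eef_pos: [495.8, -26.7, 54.6]
tcp_rot: [3.141, -0.007, 3.031]
ft_force: [-19.5, -1.0, 14.5]
opening: 0.006
grip_force: 9.7
```

```bash
python3 -c "
from h import *
st(); side('a4')"
```

```text
t 10.45 jig [-51.6  17.7] z 54.6 rot [ 3.141 -0.007  3.031] Fjig [-19.3  -3.1] 14.5 op 0.01
```

View pics/a4.png

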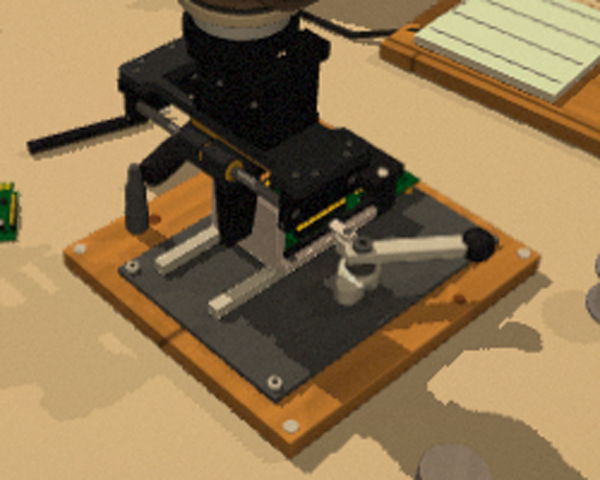

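The carriage is on its hard stop: 19 N with no movement, and the rear face at jig x of about −41.6, which is 51 mm of travel (−92 to −41). I back off and go to the front side of the lever.

Request:
arm_command(
  targets=[
    [10,0,0,0,0],
    [22,0,0,0,0],
    [22,0,-35,0,0],
    [22,0,-75,0,0],
    [22,0,-105,0,0],
  ],
)

```text
t: 11.0
eef_pos: [477.5, -24.8, 161.6]
tcp_rot: [-3.142, 0.002, 3.031]
ft_force: [0.7, -0.4, 0.5]
opening: 0.003
grip_force: 0.0
```

Request:
arm_command(
  targets=[
    [-35,-21,0,0,0],
    [-70,-42,0,0,0],
    [-105,-63,0,0,0],
    [-139,-83,0,0,0],
    [-139,-83,0,0,0],
  ],
)

```text
t: 11.5
eef_pos: [609.2, -125.3, 159.1]
tcp_rot: [-3.141, 0.003, 3.029]
ft_force: [-1.4, 1.2, -0.6]
opening: 0.001
grip_force: 0.0
```

```bash
python3 - <<'E'
from h import *
st()
a=[324,318,312,306,300,294,288,282,276,270.01,264,258,252,246,240,234,228,222,216,212]
for x,p in zip(a,arc(a,1)): print(x,p.round(1))
E
```

```text
t 11.5 jig [ 71.9 -67.7] z 159.1 rot [-3.141e+00  3.000e-03  3.029e+00] Fjig [-1.6  1. ] -0.6 op 0.0
324 [ 61.8 -75. ]
318 [ 59.7 -81.3]
312 [ 56.8 -87.6]
306 [ 53.2 -93.5]
300 [ 48.8 -99.1]
294 [  43.6 -104.3]
288 [  37.8 -108.8]
282 [  31.3 -112.7]
276 [  24.4 -115.8]
270.01 [  17. -118.]
264 [  11.8 -119.6]
258 [   6.4 -120.7]
252 [   0.7 -121.3]
246 [  -5.2 -121.4]
240 [ -11.2 -120.8]
234 [ -17.4 -119.6]
228 [ -23.5 -117.6]
222 [ -29.5 -114.9]
216 [ -35.3 -111.5]
212 [ -39.  -108.9]
```

Request:
arm_command(
  targets=[
    [0,3,35,0,0],
    [0,3,70,0,0],
    [0,3,95,0,0],
    [0,3,110,0,0],
    [0,3,110,0,0],
  ],
)

```text
t: 12.0
eef_pos: [605.7, -119.2, 48.0]
tcp_rot: [3.141, -0.003, 3.031]
ft_force: [-0.4, -0.4, 0.0]
opening: 0.008
grip_force: 0.0
```

```bash
python3 -c "
from h import *
st()"
```

```text
t 12.0 jig [ 67.8 -62. ] z 48.0 rot [ 3.141e+00 -3.000e-03  3.031e+00] Fjig [-0.3 -0.4] 0.0 op 0.01
```

Request:
arm_command(
  targets=[
    [6.5,-12.5,0,0,0],
    [9,-19,0,0,0],
    [11.5,-25,0,0,0],
    [15.5,-31,0,0,0],
    [19.5,-36.5,0,0,0],
  ],
)

```text
t: 12.5
eef_pos: [583.6, -154.2, 51.1]
tcp_rot: [3.141, 0.003, 3.03]
ft_force: [3.2, 6.2, -0.9]
opening: 0.004
grip_force: 2.5
```

Request:
arm_command(
  targets=[
    [5.5,-5.3,0,0,0],
    [11,-10,0,0,0],
    [17.7,-13.7,0,0,0],
    [24.6,-16.8,0,0,0],
    [32,-19,0,0,0],
  ],
)

```text
t: 13.0
eef_pos: [550.4, -170.0, 51.4]
tcp_rot: [-3.141, 0.005, 3.03]
ft_force: [6.5, 2.7, -0.7]
opening: 0.004
grip_force: 2.7
```

Request:
arm_command(
  targets=[
    [5,-1.6,0,0,0],
    [10.5,-2.7,0,0,0],
    [16.3,-3.3,0,0,0],
    [22,-3.4,0,0,0],
    [28,-2.8,0,0,0],
  ],
)

```text
t: 13.5
eef_pos: [522.6, -170.1, 51.5]
tcp_rot: [-3.14, 0.006, 3.03]
ft_force: [4.5, -0.3, 0.9]
opening: 0.005
grip_force: 2.4
```

```bash
python3 -c "
from h import *
st()"
```

```text
t 13.5 jig [  -9.2 -121.9] z 51.5 rot [-3.14   0.006  3.03 ] Fjig [4.5 0.2] 0.9 op 0.0
```

Request:
arm_command(
  targets=[
    [6.4,1.2,2,0,0],
    [12.5,3.2,3,0,0],
    [18.5,6,3,0,0],
    [22.5,8,3,0,0],
    [24,9,3,0,0],
  ],
)

```text
t: 14.0
eef_pos: [499.6, -158.4, 48.4]
tcp_rot: [-3.14, 0.005, 3.03]
ft_force: [5.7, -1.2, 1.9]
opening: 0.006
grip_force: 2.0
```

Request:
arm_command(
  targets=[
    [1.2,1,0,0,0],
    [2.4,2,0,0,0],
    [2.4,2,0,0,0],
  ],
)

```text
t: 14.3
eef_pos: [496.4, -155.2, 47.0]
tcp_rot: [-3.141, 0.001, 3.031]
ft_force: [2.6, -3.5, 4.2]
opening: 0.008
grip_force: 2.2
```

```bash
python3 -c "
from h import *
st()"
```

```text
t 14.3 jig [ -36.9 -109.9] z 47.0 rot [-3.141e+00  1.000e-03  3.031e+00] Fjig [ 2.9 -3.2] 4.2 op 0.01
```

Request:
arm_command(
  targets=[
    [1.2,1,0,0,0],
    [2.4,2,0,0,0],
    [2.4,2,0,0,0],
  ],
)

```text
t: 14.6
eef_pos: [494.5, -153.0, 46.7]
tcp_rot: [-3.141, 0.001, 3.031]
ft_force: [4.2, -5.1, 4.4]
opening: 0.004
grip_force: 3.5
```

Request:
arm_command(
  targets=[
    [1.2,1,0,0,0],
    [2.4,2,0,0,0],
    [2.4,2,0,0,0],
  ],
)

```text
t: 14.9
eef_pos: [494.2, -152.3, 47.1]
tcp_rot: [-3.139, 0.006, 3.032]
ft_force: [9.8, -14.3, 0.3]
opening: 0.005
grip_force: 8.5
```

```bash
python3 -c "
from h import *
st()"
```

```text
t 14.9 jig [ -39.4 -107.2] z 47.1 rot [-3.139  0.006  3.032] Fjig [ 11.3 -13.2] 0.3 op 0.01
```

The locked stop is felt (about 17 N). I retreat and check.

Request:
arm_command(
  targets=[
    [-8,-11,0,0,0],
    [-16,-22,0,0,0],
    [-16,-22,-40,0,0],
    [-16,-22,-85,0,0],
    [-16,-22,-120,0,0],
  ],
)

```text
t: 15.4
eef_pos: [505.0, -174.2, 168.1]
tcp_rot: [3.141, -0.002, 3.031]
ft_force: [0.3, -0.7, 0.2]
opening: 0.005
grip_force: 0.0
```

Request:
arm_command(
  targets=[
    [-40,0,-20,0,0],
    [-80,0,-40,0,0],
    [-120,0,-50,0,0],
    [-150,0,-50,0,0],
    [-150,0,-50,0,0],
  ],
)

```text
t: 15.9
eef_pos: [656.5, -190.9, 215.2]
tcp_rot: [3.141, -0.001, 3.032]
ft_force: [-1.0, -0.7, -0.2]
opening: 0.006
grip_force: 0.0
```

```bash
python3 -c "
from h import *
st(); side('a5')"
```

```text
t 15.9 jig [ 126.1 -127.7] z 215.2 rot [ 3.141e+00 -1.000e-03  3.032e+00] Fjig [-0.9 -0.8] -0.2 op 0.01
```

View pics/a5.png

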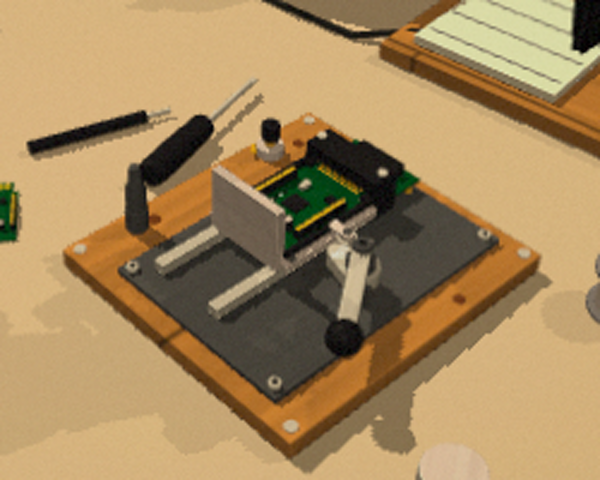

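The carriage is in the connector, the lever is back at its locked stop (knob at 343,337), and the bystanders have not moved. One numeric check of the plate, then I hand in.

```bash
python3 - <<'E'
from h import *
s=cam("side"); J=lambda p:R.T@(p[:2]-C)
x=[J(onz(s,u/2.4+250,v/2.4+150,90)) for u,v in[(214,167),(285,207)]]
k=J(onz(s,343/2.4+250,337/2.4+150,57))-[0,-58]
a=np.degrees(np.arctan2(k[1],k[0]))%360-215
print(x,a)
if abs(np.mean([p[0] for p in x])+40)<4 and abs(a)<4: print(env.job_done())
E
```

```text
[array([-38.65756073,  53.97131314]), array([-31.54347738, -12.8311783 ])] 0.2132391068769266
```

The corner reading gives 51 mm or more of travel, within pixel error of home. The lever is within 0.3° of its stop, so I hand in.

```bash
python3 -c "
from h import *
print(env.job_done())"
```

```text
the job is handed in; nothing more can be done
None
```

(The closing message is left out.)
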